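# Set a sheet blank overhanging for filing

### The arm

A 6-joint arm with a two-finger parallel gripper is mounted at the origin on a cart in front of the work surface, level with it; the furniture and walls round the work are solid. World frame = base frame: x ahead of the robot, y to its left, z up, the work surface at z = 0. Lengths are in m, angles in degrees, forces in N, time in s.
With the tool pointing down it reaches from about 0.25 to 0.775 m from the base axis. Payload 4 kg.
Tool frame: the origin (TCP) lies on the centre line of the jaws, within the pads' length; the fingertips stand robot.tips_ahead ahead of it and the grasp point (between the pads) lies 8 mm behind it (robot.tips_ahead is the distance from the TCP to the fingertips, in m); z points along the fingers, y is the direction in which the jaws open and shut (so a half turn about z gives the same grasp; the last joint's range is limited). The gripper opens to 94 mm and grips with 3 to 60 N. Pads are 16 mm wide; open, the fingers measure 119 mm over their backs; the gripper's body (75 mm by 177 mm) begins 78 mm behind the grasp point.
Start: joints at [-76.496, 4.996, 78.535, -0, 96.463, -5.907], TCP at [0.183, -0.519, 0.217] pointing down, gripper open.
Joint ranges: [-177.83, 177.83], [-43.37, 116.18], [15.69, 146.23], [-61.86, 241.86], [9.47, 152.12], [-147.06, 147.06]. Speed limits (degrees/s): [159.86, 159.86, 180, 180, 180, 180].

### API

Orientations are given as a 3x3 rotation matrix whose columns are the frame's x, y, z axes.
In Python, from bench import robot gives the robot as it stands.
- The arm moves only by the tool move_arm, never from a script. Its argument "steps" is text: rows parted by semicolons, each of 5 numbers parted by spaces: the shift along the world's x, y, z in cm, then the turn about the world's z in rad, then the finger opening in cm, from 0 to 9.4. A call has 1 to 10 rows; each row shifts and turns the commanded pose from where the row before left it; what a row does not reach is not made up. A row lasts 1/12 s, in which the tool goes at most 41.7 mm and 7.16 degrees, less where a joint would pass 70% of its speed; a pose out of reach is approached as far as the arm can. A call is refused whole if a number of a shift passes 4.17 or a number of a turn 0.125, either way. A call with a gripper value outside its range is refused whole. The fingers move at their own pace and stop on an object; "grip_force" is the grip in N (left out, the last holds). Time passes only in rows, so rows that do not move let the fingers close. It gives the time, the measured TCP pose, the force and the opening at its end, in the units of the state.
- robot.observe(): the state, without advancing time (a new reading comes with each control period).
- robot.capture(name): name is "scene" or "top" or "wrist"; returns a dict with "frame" (480x640x3 uint8, blue, green, red), "z_map" (480x640 float32, m along the optical axis (not along the pixel's ray), 0 where there is no reading), "K" (3x3 intrinsics, pixels), "R" (3x3) and "t" (3): a world point X has camera coordinates R X + t; the wrist camera has in their place "T_tool_cam" (4x4, takes a point from camera to tool coordinates, whose origin is the TCP and whose axes are the flange's). Camera axes: x right, y down, z forward; pixel columns grow to the right and rows downward; lengths in m; the calibration is good to about 2 mm. A picture is of the moment at which its call begins: read the wrist's pose just before it.
- robot.sign_off(): hands the job in, once; it reports no verdict.
The state is a dict: "clock": time; "qpos": joint angles; "dq": joint speeds; "tau": joint torques, N m; "tool_pos": TCP position; "tcp_rot": TCP orientation; "contact_force": force on the tool from outside, world axes, zero at the start; "torque": the same for the moment, N m; "width": opening from 0.0 (shut) to 1.0 (fully open).
Only numpy, scipy, OpenCV 4.12 (cv2) and the standard library are available. Lean on these libraries where they do the work, as an engineer would, in place of code of your own. Each camera call takes 0.05 s, during which the arm holds its last target.

### The job

The flat metal blank lies askew on the wooden filing ledge. Using only the fingertips, push it so that its long side lies flat against the ledge's fence and its left end sticks out past the left-hand end of the ledge, with the line scribed across the blank right over the ledge's end edge, ready for filing. Slide it only, do not pick it up or tip it, and leave the file, the tweezers and the amber piece where they lie.

Things in the scene. Friction and masses are not known exactly. Their poses are not given: they have to be found in the camera images.
- ledge: Light wooden board fixed to the bench, 150 (x) by 280 (y) by 40 mm high, turned up to 0.3 rad. Origin: centre of its underside, at bench height; y runs to its left-hand end (seen from the robot) at y = +140. A darker fence, 18 mm wide, 14 mm above the top, runs along the whole far side, its inner face at x = +57; both ends and the near side (x = -75) are open.
- ledge_end (a point): Middle of the upper edge of the ledge's left-hand end: ledge x = 0, y = +140 mm, z = +40 mm. Axes as the ledge.
- blank: Loose flat aluminium plate, 96 mm (x) by 130 mm (y), 6 mm thick, about 0.2 kg, lying on top of the ledge, a little turned and away from the fence. Origin: centre of its underside. Its y axis points along its long side to the end that is to overhang, its x axis towards the fence. It slides with about 1 to 2 N.
- blank_line (a point): Middle of the dark line scribed across the blank's top, 30 mm from its left (+y) end; at blank x = 0, y = +35 mm, z = +6 mm.
- blank_corner_left (a point): The blank's corner beside the fence at the left end, half-way up its thickness: blank x = +48, y = +65, z = +3 mm.
- blank_corner_right (a point): The blank's corner beside the fence at the right end, half-way up its thickness: blank x = +48, y = -65, z = +3 mm.
- file: Bystander: needle file with a wooden handle, 153 mm long and 12 mm thick, lying along its y axis on the bench beyond the fence. Origin: centre of its underside.
- tweezers: Bystander: steel tweezers, 128 mm long and 9 mm high, lying along their y axis on the bench on the near side of the ledge. Origin: centre of the underside.
- amber: Bystander: rough orange piece of amber, 31 x 49 x 16 mm, on the bench beyond the left-hand end of the ledge. Origin: centre of its underside.
Not all that is in view belongs to the job. Of the things that look like the blank, the smallest one is meant.

How it is judged (in metres and radians):
At the end, for the whole second after the job is handed in: The blank lies flat and still on the ledge, its scribed line within 6 mm of the plane of the ledge's left-hand end, and both of its fence-side corners within 5 mm of the fence's inner face (y of blank_line in the frame of ledge between 0.134 and 0.146 m and x of blank_corner_left in the frame of ledge between 0.052 and 0.06 m and x of blank_corner_right in the frame of ledge between 0.052 and 0.06 m and z of blank in the frame of ledge between 0.037 and 0.043 m and angle between blank's own z axis and vertical below 0.05 rad and linear speed of blank below 0.01 m/s); the robot touches nothing.
It fails at once if the blank is lifted more than 6 mm off the ledge (z of blank in the frame of ledge above 0.046 m).
It fails at once if the blank is tipped or falls off the ledge (angle between blank's own z axis and vertical above 0.12 rad or z of blank in the frame of ledge below 0.03 m).
It fails at once if the file is moved more than 15 mm (distance of file from where it was at the start of the episode above 0.015 m).
It fails at once if the tweezers is moved more than 15 mm (distance of tweezers from where it was at the start of the episode above 0.015 m).
It fails at once if the amber piece is moved more than 15 mm (distance of amber from where it was at the start of the episode above 0.015 m).
It also fails if it takes over 64 s, if anything falls off the work surface, if the arm or the gripper's body presses on something with over 40 N, if the wrist force passes 120 N, or if a joint passes its speed limit or range.

## Working session

There is one attempt and no reset: what is moved stays moved. The work goes in short steps, Python scripts to look and compute and a tool call to move; the robot and the scene stay as the last step left them, time stands still between calls to the robot, and variables do not carry over. Pictures are saved under pics/ and viewed, and the job is handed in when it is done.

Besides the shell and the picture viewer there is one more tool, called after ">>>" as name(argument=value, ...) on one line, values as JSON. move_arm: Moves the arm, as the interface text tells. Its arguments: {"type":"object","properties":{"steps":{"type":"string"},"grip_force":{"type":"number"}},"required":["steps"]}

```bash
mkdir -p pics; ls
python3 - <<'E'
from bench import robot
import cv2,numpy as np
print(robot.tips_ahead)
s=robot.observe();print(s)
for n in("top","scene"):
    c=robot.capture(n);cv2.imwrite(f"pics/{n}0.png",c["frame"]);np.savez(f"{n}0.npz",**c);print(n,c["K"],c["R"],c["t"])
E
```

```text
pics
0.011
{'clock': 0.0, 'qpos': array([-7.64941482e+01,  5.03779748e+00,  7.86248617e+01, -5.77182777e-04,
        9.64609475e+01, -5.90752889e+00]), 'dq': array([ 0.01939294, -0.1298119 , -0.06262044,  0.01810062,  0.04444031,
       -0.0026645 ]), 'tau': array([-2.26775542e-04, -3.40176022e+01, -3.02430367e+01,  7.17568235e-02,
        3.29606433e-02, -1.86199177e-04]), 'tool_pos': array([ 0.18267686, -0.51822432,  0.21531561]), 'tcp_rot': array([[ 9.43145488e-01,  3.32379790e-01, -5.13568902e-04],
       [ 3.32380119e-01, -9.43143184e-01,  2.09534621e-03],
       [ 2.12081722e-04, -2.14691641e-03, -9.99997673e-01]]), 'contact_force': array([-0.58744945, -0.64395371, -0.33142049]), 'torque': array([-0.00485662, -0.02986135, -0.02573745]), 'width': 1.003083771464145}
top [[604.79821497   0.         309.97957475]
 [  0.         604.79821497 245.28233901]
 [  0.           0.           1.        ]] [[-1.17356936e-02 -9.99930422e-01 -1.19400024e-03]
 [-9.90165444e-01  1.17875467e-02 -1.39403898e-01]
 [ 1.39408273e-01 -4.53743664e-04 -9.90234885e-01]] [-0.04151801  0.56340742  1.40740945]
scene [[609.89942694   0.         312.65225506]
 [  0.         609.89942694 234.80314659]
 [  0.           0.           1.        ]] [[-0.85309483 -0.52129052  0.02203184]
 [-0.28958795  0.43794201 -0.85108496]
 [ 0.43401385 -0.73243634 -0.52456552]] [0.46527406 0.23246654 1.03675963]
```

View pics/top0.png

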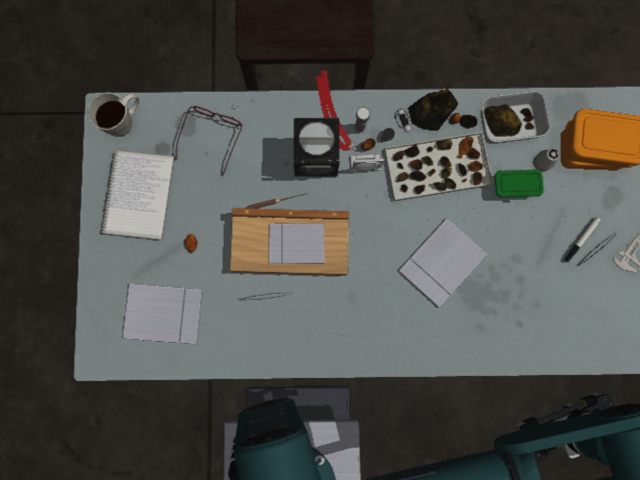

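View pics/scene0.png

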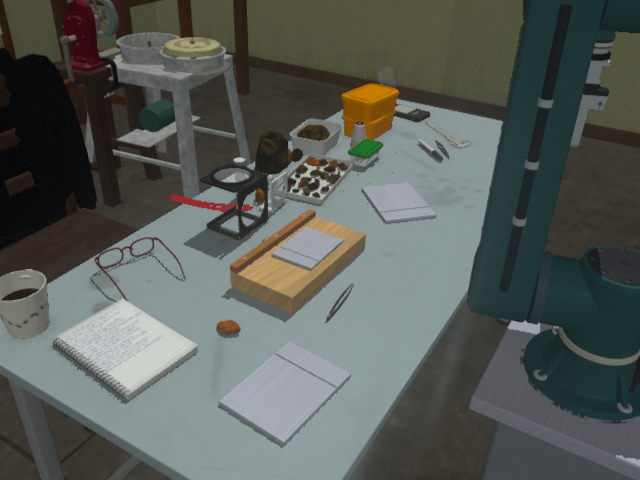

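The top view shows the ledge at about (230-350, 208-275) with its fence along the upper side. The small blank is on it at (268-325, 222-264), with its scribed line near u=282. Next I measure both.

```bash
cat > h.py <<'E'
import numpy as np,cv2
def ray(c,uv,z):
    uv=np.atleast_2d(np.asarray(uv,float));K,R,t=c["K"],c["R"],c["t"]
    d=np.c_[(uv-[K[0,2],K[1,2]])/K[0,0],np.ones(len(uv))]@R
    o=-R.T@t
    return o+d*((z-o[2])/d[:,2])[:,None]
def proj(c,X):
    p=np.atleast_2d(X)@c["R"].T+c["t"];return p[:,:2]/p[:,2:]*c["K"][0,0]+c["K"][:2,2]
E
python3 - <<'E'
from h import *
c=np.load("top0.npz");f=c["frame"]
x=f[195:300,215:370];cv2.imwrite("pics/topz.png",cv2.resize(x,None,fx=5,fy=5,interpolation=cv2.INTER_NEAREST))
hsv=cv2.cvtColor(f,cv2.COLOR_BGR2HSV)
for p in [(300,245),(250,245),(290,214),(282,245),(240,285)]:print(p,f[p[1],p[0]],hsv[p[1],p[0]],c["z_map"][p[1],p[0]],ray(c,p,0.046))
c=np.load("scene0.npz");f=c["frame"]
x=f[200:320,220:380];cv2.imwrite("pics/scz.png",cv2.resize(x,None,fx=5,fy=5,interpolation=cv2.INTER_NEAREST))
E
```

```text
(300, 245) [150 143 143] [120  12 150] 1.4361739 [[ 0.56291548 -0.02441419  0.046     ]]
(250, 245) [ 89 132 170] [ 16 122 170] 1.441972 [[0.56433317 0.09466818 0.046     ]]
(290, 214) [ 60 122 160] [ 19 159 160] 1.4405591 [[ 0.63830172 -0.00113515  0.046     ]]
(282, 245) [123 115 118] [131  17 123] 1.4418069 [[0.56342581 0.01845273 0.046     ]]
(240, 285) [129 130 121] [ 87  18 130] 1.4695671 [[0.46927443 0.11806848 0.046     ]]
```

View pics/topz.png

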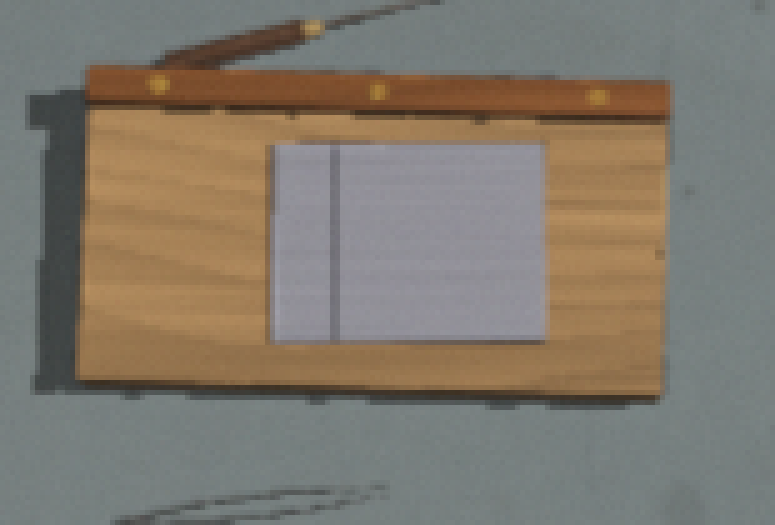

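View pics/scz.png

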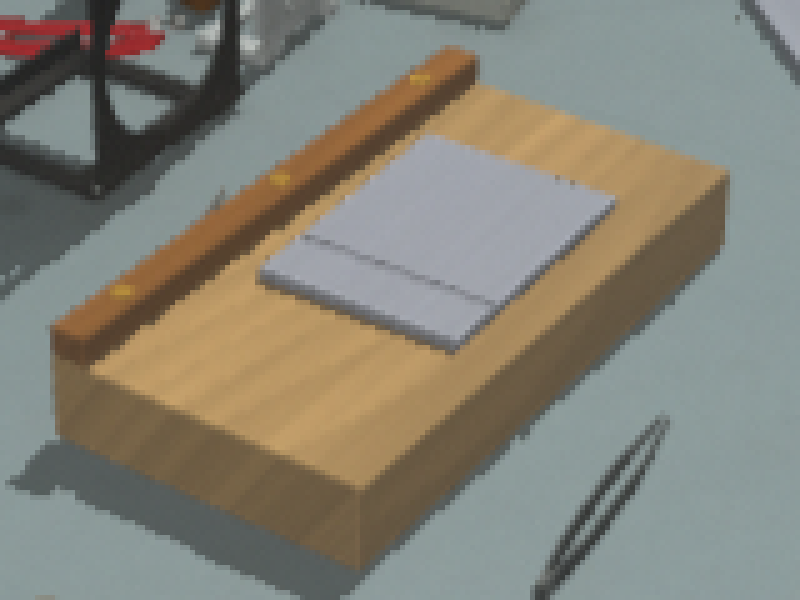

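The zooms show the blank turned slightly and about 15-20 mm off the fence, with its left end about 90 mm short of the ledge's left end. Now exact poses by mask.

```bash
cat >> h.py <<'E'
def rect(c,mask,z):
    cs,_=cv2.findContours(mask,cv2.RETR_EXTERNAL,cv2.CHAIN_APPROX_NONE)
    k=max(cs,key=cv2.contourArea).reshape(-1,2)
    P=ray(c,k,z)[:,:2]
    r=cv2.minAreaRect((P*1000).astype(np.float32));return r,cv2.boxPoints(r)
def masks(c,roi=(215,195,370,300)):
    f=c["frame"];h=cv2.cvtColor(f,cv2.COLOR_BGR2HSV)
    m=np.zeros(f.shape[:2],np.uint8);a,b,e,d=roi;m[b:d,a:e]=255
    bl=cv2.inRange(h,(112,5,90),(150,60,255))&m
    wood=cv2.inRange(h,(8,90,60),(25,255,255))&m
    return cv2.morphologyEx(bl,cv2.MORPH_OPEN,np.ones((3,3))),wood
def fit(P):
    vx,vy,x,y=cv2.fitLine(P.astype(np.float32),cv2.DIST_HUBER,0,1e-3,1e-3).ravel();return np.array([vx,vy]),np.array([x,y])
def edges(c,u0,v0,u1,v1,z,axis,sub,pol):
    """subpixel edge along rows(axis=0: scan vertical) -> world pts; channel fn sub"""
    g=sub(c["frame"].astype(float));P=[]
    if axis==0:
        for u in range(u0,u1):
            d=pol*np.diff(g[v0:v1,u]);i=np.argmax(d);
            w=np.clip(d[max(i-1,0):i+2],0,None);P.append((u,v0+.5+np.average(np.arange(max(i-1,0),max(i-1,0)+len(w)),weights=w+1e-9)))
    else:
        for v in range(v0,v1):
            d=pol*np.diff(g[v,u0:u1]);i=np.argmax(d)
            w=np.clip(d[max(i-1,0):i+2],0,None);P.append((u0+.5+np.average(np.arange(max(i-1,0),max(i-1,0)+len(w)),weights=w+1e-9),v))
    return ray(c,P,z)[:,:2]*1000
sat=lambda f:f[...,2]-f[...,0]   # R-B : wood high, others ~0
E
python3 - <<'E'
from h import *
c=np.load("top0.npz")
bl,w=masks(c)
r,b=rect(c,bl,.046);print("blank",r,b.round(1).tolist())
def show(n,P):
    d,p=fit(P);print(n,"pt",p.round(1),"dir deg",np.degrees(np.arctan2(d[1],d[0])).round(2),"res",np.abs((P-p)@[-d[1],d[0]]).mean().round(2))
show("near", edges(c,238,265,340,282,.04,0,sat,-1))
show("left", edges(c,222,222,242,265,.04,1,sat,1))
show("right",edges(c,340,225,358,268,.04,1,sat,-1))
show("fence top far",edges(c,240,200,340,216,.054,0,sat,1))
show("bl far",edges(c,273,218,321,232,.046,0,sat,-1))
show("bl near",edges(c,273,256,321,270,.046,0,sat,1))
show("bl left",edges(c,260,227,278,260,.046,1,sat,-1))
show("bl right",edges(c,315,227,332,260,.046,1,sat,1))
gray=lambda f:f.sum(2)
show("line",edges(c,277,227,283,260,.046,1,gray,-1));show("line2",edges(c,280,227,287,260,.046,1,gray,1))
E
```

```text
blank ((568.0474243164062, -14.797103881835938), (124.4070816040039, 91.48845672607422), 89.31986236572266) [[521.5999755859375, -76.5], [613.0999755859375, -77.5], [614.5, 46.900001525878906], [523.0, 47.900001525878906]]
near pt [498.1  -7.3] dir deg 87.71 res 0.46
left pt [579.4 140.6] dir deg -2.14 res 0.25
right pt [ 560.1 -138.3] dir deg -2.5 res 0.17
fence top far pt [648.7  12.2] dir deg 87.67 res 0.21
bl far pt [616.1 -10.8] dir deg 89.18 res 0.13
bl near pt [519.5 -15.7] dir deg 89.37 res 0.08
bl left pt [556.9  50.7] dir deg -0.42 res 0.06
bl right pt [570.7 -80.8] dir deg -0.17 res 0.11
line pt [562.8  22.1] dir deg -0.37 res 0.08
line2 pt [566.6  17.3] dir deg -0.37 res 0.16
```

>>> move_arm(steps="1.9 2.05 0 0.06 5;1.9 2.05 0 0.06 5;1.9 2.05 0 0.06 5;1.9 2.05 0 0.06 5;1.9 2.05 0 0.06 5;1.9 2.05 0 0.06 5;1.9 2.05 0 0.06 5;1.9 2.05 0 0.06 5;1.9 2.05 0 0.06 5;1.9 2.05 0 0.06 5")

```text
clock: 0.93
tool_pos: [0.3733, -0.3124, 0.216]
tcp_rot: [[0.588, 0.809, -0.0], [0.809, -0.588, 0.001], [0.0, -0.001, -1.0]]
contact_force: [0.4, -0.1, -0.6]
width: 0.528
```

>>> move_arm(steps="1.9 2.05 0 0.06 5;1.9 2.05 0 0.06 5;1.9 2.05 0 0.06 5;1.9 2.05 0 0.06 5;1.9 2.05 0 0.06 5;1.9 2.05 0 0.06 5;1.9 2.05 0 0.06 5;1.9 2.05 0 0.06 5;1.9 2.05 0 0.06 5;0 0 0 0 5")

```text
clock: 1.77
tool_pos: [0.5458, -0.1256, 0.2153]
tcp_rot: [[0.085, 0.996, -0.0], [0.996, -0.085, 0.003], [0.003, -0.001, -1.0]]
contact_force: [-0.9, -0.6, 0.1]
width: 0.534
```

```bash
cat > st.py <<'E'
from bench import robot
import numpy as np
s=robot.observe();p=s["tool_pos"]*1000;R=s["tcp_rot"]
a=np.radians(-2.3);ex=np.array([np.cos(a),np.sin(a)]);ey=np.array([-ex[1],ex[0]])
print("t",round(s["clock"],2),"pos",p.round(1),"rot",(p[:2]@ex).round(1),(p[:2]@ey).round(1),"tipz",round(p[2]-11,1),"yaw y",np.degrees(np.arctan2(R[1,1],R[0,1])).round(2),"tilt",R[:,2].round(3),"F",s["contact_force"].round(2),"w",round(s["width"]*94,1))
E
python3 st.py
```

```text
t 1.77 pos [ 545.8 -125.6  215.3] rot 550.4 -103.5 tipz 204.3 yaw y -4.89 tilt [-0.     0.003 -1.   ] F [-0.94 -0.64  0.09] w 50.2
```

>>> move_arm(steps="0.9 0.85 -2 0.025 5;0.9 0.85 -2 0.02 5;0 0 -2.5 0 5;0 0 -2.5 0 5;0 0 -2.5 0 5;0 0 -2 0 5;0 0 -1 0 5;0 0 -0.5 0 5;0 0 0 0 5;0 0 0 0 5")

```text
clock: 2.6
tool_pos: [0.5624, -0.1126, 0.0676]
tcp_rot: [[0.047, 0.999, 0.002], [0.999, -0.047, -0.001], [-0.0, 0.002, -1.0]]
contact_force: [-0.2, -0.7, 0.5]
width: 0.53
```

```bash
python3 st.py
python3 - <<'E'
from bench import robot
import cv2
cv2.imwrite("pics/s1.png",robot.capture("scene")["frame"][150:350,180:440].repeat(3,0).repeat(3,1))
E
```

```text
t 2.6 pos [ 562.4 -112.6   67.6] rot 566.4 -90.0 tipz 56.6 yaw y -2.71 tilt [ 0.002 -0.001 -1.   ] F [-0.17 -0.75  0.49] w 49.8
```

View pics/s1.png

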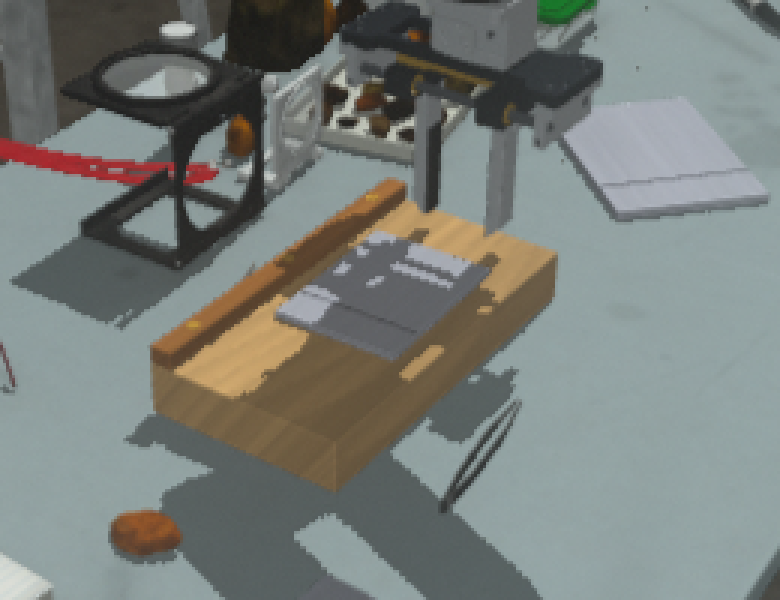

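Fingers stand to the right of the blank over the ledge. I check how far the black stand is from the gripper body's path, then descend.

Run:
```python
import numpy as np
c=np.load("top0.npz");z=c["z_map"];v,u=np.mgrid[118:200,230:345];d=z[118:200,230:345]
K=c["K"];P=np.stack([(u-K[0,2])/K[0,0]*d,(v-K[1,2])/K[1,1]*d,d],-1).reshape(-1,3)
W=(P-c["t"])@c["R"];W=W[(P[:,2]>0)&(W[:,2]>.05)];print(W.min(0),W.max(0))
```

```text
[ 0.73937442 -0.11708558  0.05003221] [ 0.85058549 -0.01052316  0.13793822]
```

>>> move_arm(steps="0 0 -0.6 0 5;0 0 -0.4 0 5;0 0 -0.3 0 5;0 0 0 0 5;0 0 0 0 5;0 0 0 0 5")

```text
clock: 3.15
tool_pos: [0.5618, -0.1122, 0.0535]
tcp_rot: [[0.047, 0.999, 0.0], [0.999, -0.047, -0.0], [-0.0, 0.0, -1.0]]
contact_force: [-0.7, -0.3, -1.0]
width: 0.535
```

```bash
python3 st.py
```

```text
t 3.15 pos [ 561.8 -112.2   53.5] rot 565.9 -89.6 tipz 42.5 yaw y -2.69 tilt [ 0. -0. -1.] F [-0.66 -0.3  -1.  ] w 50.2
```

>>> move_arm(steps="0.02 0.6 0 0.007 5;0.02 0.6 0 0 5;0.02 0.5 0 0 5;0.02 0.5 0 0 5;0.02 0.5 0 0 5;0.02 0.5 0 0 5;0.02 0.5 0 0 5;0.02 0.5 0 0 5;0.02 0.5 0 0 5;0 0 0 0 5")

```text
clock: 3.98
tool_pos: [0.5637, -0.0641, 0.0536]
tcp_rot: [[0.039, 0.999, 0.0], [0.999, -0.039, 0.001], [0.001, 0.0, -1.0]]
contact_force: [-1.5, -0.4, 1.0]
width: 0.534
```

```bash
python3 st.py
python3 - <<'E'
from bench import robot
import cv2
cv2.imwrite("pics/s2.png",robot.capture("scene")["frame"][150:350,180:440].repeat(3,0).repeat(3,1))
E
```

```text
t 3.98 pos [563.7 -64.1  53.6] rot 565.8 -41.4 tipz 42.6 yaw y -2.24 tilt [ 0.     0.001 -1.   ] F [-1.52 -0.45  0.99] w 50.2
```

View pics/s2.png

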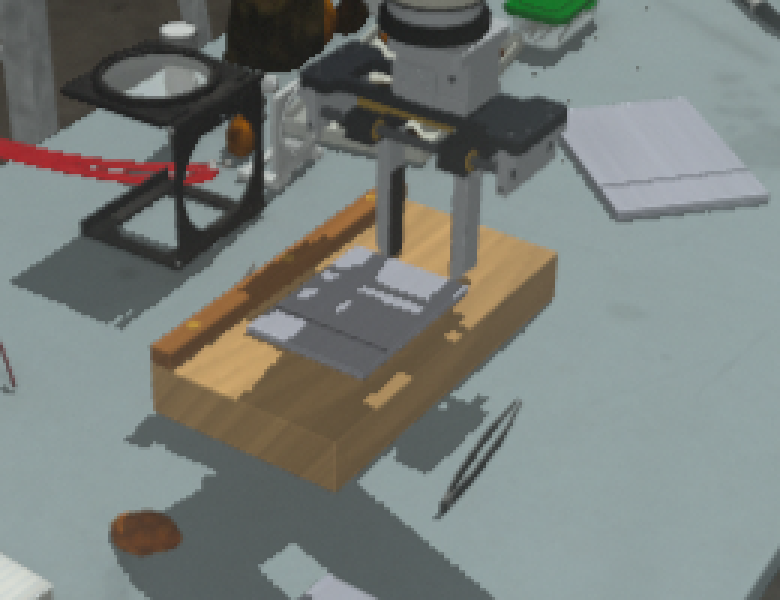

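The blank slides flat and square, with its line now about 40 px (zoomed) closer to the end. I keep pushing.

>>> move_arm(steps="0.02 0.5 0 0 5;0.02 0.5 0 0 5;0.02 0.5 0 0 5;0.02 0.5 0 0 5;0.02 0.5 0 0 5;0.02 0.5 0 0 5;0.02 0.5 0 0 5;0.02 0.5 0 0 5;0.02 0.5 0 0 5;0.02 0.5 0 0 5")

```text
clock: 4.87
tool_pos: [0.5656, -0.0147, 0.0535]
tcp_rot: [[0.04, 0.999, 0.0], [0.999, -0.04, 0.0], [0.0, 0.0, -1.0]]
contact_force: [-0.1, -1.1, -0.5]
width: 0.53
```

>>> move_arm(steps="0.02 0.5 0 0 5;0.02 0.5 0 0 5;0.02 0.5 0 0 5;0.02 0.5 0 0 5;0.02 0.5 0 0 5;0.02 0.5 0 0 5;0.02 0.5 0 0 5;0.01 0.3 0 0 5;0 0 0 0 5;0 0 0 0 5")

```text
clock: 5.7
tool_pos: [0.5672, 0.0232, 0.0536]
tcp_rot: [[0.04, 0.999, 0.0], [0.999, -0.04, 0.0], [0.0, 0.0, -1.0]]
contact_force: [-0.5, 0.4, -0.3]
width: 0.53
```

```bash
python3 st.py
python3 - <<'E'
from bench import robot
import cv2,numpy as np
for n in("top","scene"):
    c=robot.capture(n);np.savez(f"{n}3.npz",**c)
    f=c["frame"][195:300,200:370] if n=="top" else c["frame"][150:350,180:440]
    k=4 if n=="top" else 3
    cv2.imwrite(f"pics/{n}3.png",f.repeat(k,0).repeat(k,1))
E
```

```text
t 5.7 pos [567.2  23.2  53.6] rot 565.8 45.9 tipz 42.6 yaw y -2.27 tilt [ 0.  0. -1.] F [-0.51  0.37 -0.3 ] w 49.8
```

View pics/top3.png

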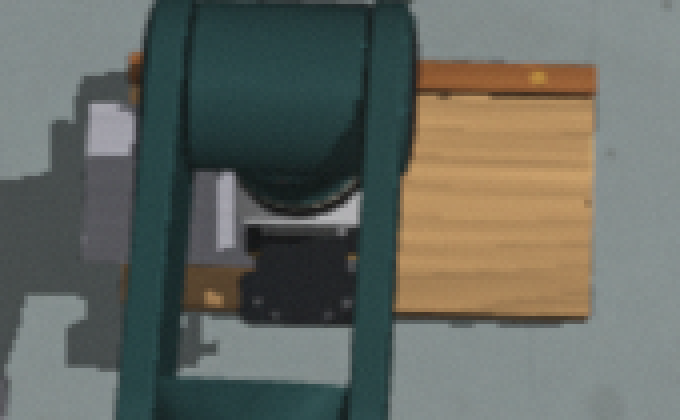

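View pics/scene3.png

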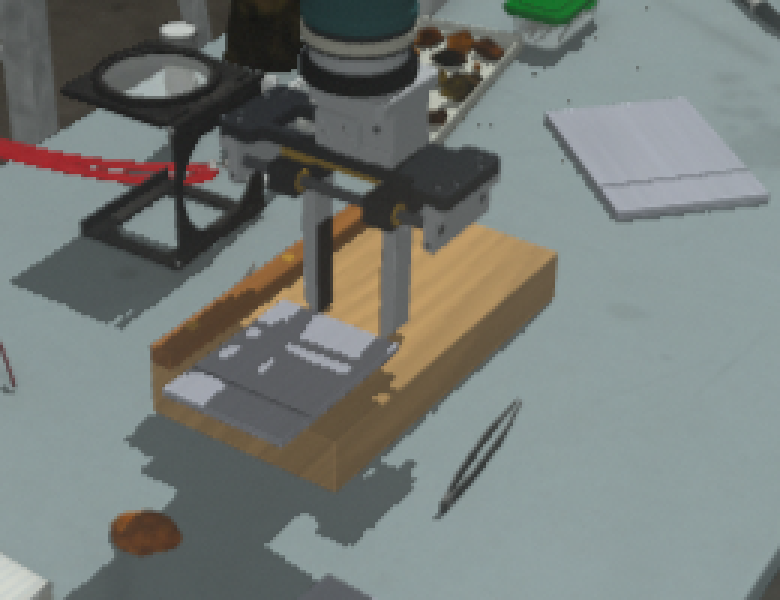

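The blank's left end now overhangs, with its left edge at u≈221 in the top view. I measure it.

```bash
cat > m.py <<'E'
from h import *
a=np.radians(-2.3);E=np.array([[np.cos(a),np.sin(a)],[-np.sin(a),np.cos(a)]])
E
python3 - <<'E'
from m import *
c=np.load("top3.npz");g=c["frame"].astype(int)
for v in (225,230,240,250,256):print(v,g[v,214:228].sum(1), (g[v,214:228,2]-g[v,214:228,1]))
P=edges(c,216,222,226,232,.046,1,lambda f:f.sum(2),1);print((P@E.T).mean(0))
P=edges(c,214,240,226,258,.046,1,lambda f:f[...,2]-f[...,1],1);print((P@E.T).mean(0),(P@E.T)[:,1].std())
E
```

```text
225 [241 238 246 322 304 236 223 258 400 484 482 488 479 484] [-7 -8 -6 -8 -6 -5 -5 -5 -1  0  0  2  0  0]
230 [220 224 231 224 228 219 229 322 443 493 492 489 488 496] [-4 -7 -6 -7 -5 -6 -5 -3 -1  1  1  2  2  1]
240 [234 223 226 225 226 222 225 250 268 267 271 266 262 264] [-6 -5 -5 -5 -5 -6 -4 -2  1  1 -1  0  0  1]
250 [226 224 224 227 225 222 239 260 274 274 274 269 273 270] [-6 -5 -6 -7 -5 -6 -3 -2  1  1  0  0  0  0]
256 [220 223 226 224 221 223 256 275 268 269 269 263 265 264] [-5 -7 -5 -6 -6 -6 -2  0  0 -2  0  0  1  0]
[602.8227089  187.13675269]
[549.65987707 188.7042127 ] 2.0202008045984843
```

>>> move_arm(steps="0.01 0.3 0 0 5;0.01 0.25 0 0 5;0 0 0 0 5;0 0 0 0 5;-0.04 -1 0 0 5;-0.04 -1 0 0 5;0 0 3 0 5;0 0 3 0 5;0 0 2 0 5;0 0 0 0 5")

```text
clock: 6.63
tool_pos: [0.5696, 0.0069, 0.1395]
tcp_rot: [[0.041, 0.999, 0.011], [0.999, -0.041, -0.001], [-0.001, 0.011, -1.0]]
contact_force: [1.4, 0.6, 0.7]
width: 0.531
```

```bash
python3 st.py
```

```text
t 6.63 pos [569.6   6.9 139.5] rot 568.9 29.7 tipz 128.5 yaw y -2.35 tilt [ 0.011 -0.001 -1.   ] F [1.44 0.56 0.73] w 49.9
```

>>> move_arm(steps="-1.5 1 0 0.12 7;-1.5 1 0 0.12 7;-1.5 1 0 0.12 7;-1.5 1 0 0.12 7;-1.5 1 0 0.12 7;-1.5 1 0 0.12 7;-1.5 1 0 0.12 7;-1.5 1 0 0.12 7;-1.5 1 0 0.12 7;-1.5 0.8 0 0.12 7")

```text
clock: 7.47
tool_pos: [0.4151, 0.1061, 0.1321]
tcp_rot: [[-0.919, 0.394, -0.002], [0.394, 0.919, -0.0], [0.002, -0.001, -1.0]]
contact_force: [-0.8, 0.9, 0.6]
width: 0.747
```

>>> move_arm(steps="-1.5 0 0 0.12 7;-1.5 0 0 0.12 7;-1.5 0 0 0.12 7;-1 0 0 0 7;0 0 0 0 7")

```text
clock: 7.88
tool_pos: [0.3598, 0.1059, 0.1326]
tcp_rot: [[-0.999, 0.054, -0.001], [0.054, 0.999, -0.0], [0.001, -0.0, -1.0]]
contact_force: [0.3, 0.9, 0.2]
width: 0.744
```

```bash
python3 st.py
cat > snap.py <<'E'
from bench import robot
import cv2,numpy as np,sys
i=sys.argv[1]
for n in("top","scene"):
    c=robot.capture(n);np.savez(f"{n}{i}.npz",**c)
    f=c["frame"][195:300,200:370] if n=="top" else c["frame"][150:350,180:440]
    k=4 if n=="top" else 3
    cv2.imwrite(f"pics/{n}{i}.png",f.repeat(k,0).repeat(k,1))
E
python3 snap.py 4
```

```text
t 7.88 pos [359.8 105.9 132.6] rot 355.3 120.2 tipz 121.6 yaw y 86.91 tilt [-0.001 -0.    -1.   ] F [0.29 0.93 0.21] w 69.9
```

View pics/top4.png

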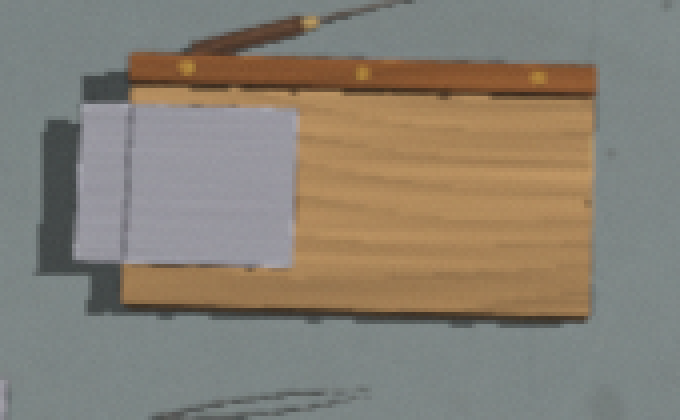

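View pics/scene4.png

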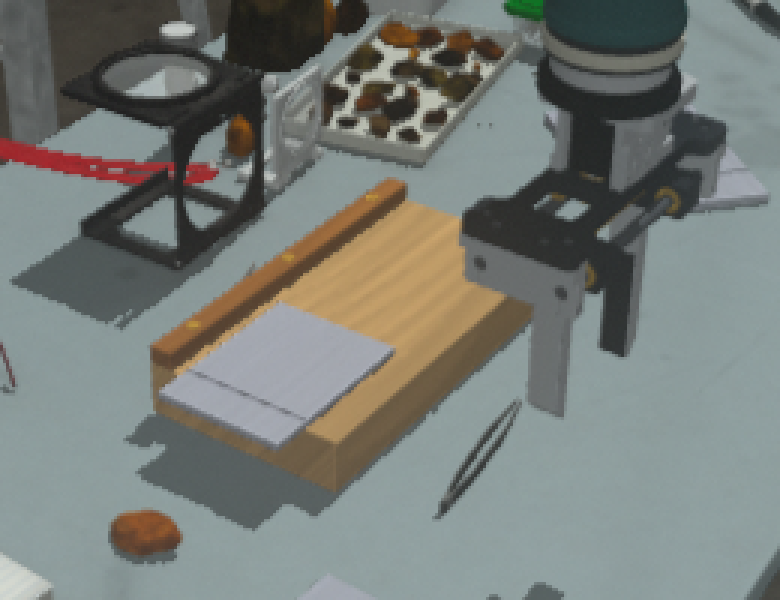

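The blank is aligned with the ledge and its line is at u≈232, close to the ledge's left end. I measure exactly.

```bash
cat > meas.py <<'E'
from m import *
import sys
c=np.load(f"top{sys.argv[1]}.npz")
gray=lambda f:f.sum(2)
def show(n,P):
    Q=P@E.T;d,p=fit(Q);print(n,p.round(1),"dev from axis deg",(((np.degrees(np.arctan2(d[1],d[0]))+45)%90)-45).round(2),"res",np.abs((Q-p)@[-d[1],d[0]]).mean().round(2))
v0,v1=[int(x) for x in sys.argv[2:4]]
show("bl left",edges(c,210,v0,228,v1,.046,1,gray,1))
show("bl right",edges(c,265,v0,282,v1,.046,1,sat,1))
show("line in",edges(c,228,v0,233,v1,.046,1,gray,-1))
show("line out",edges(c,230,v0,236,v1,.046,1,gray,1))
show("bl near",edges(c,235,v1-2,270,v1+12,.046,0,sat,1))
show("bl far",edges(c,235,v0-8,270,v0+5,.046,0,sat,-1))
show("fence top far",edges(c,240,200,340,216,.054,0,sat,1))
show("ledge right",edges(c,340,225,358,268,.04,1,sat,-1))
E
python3 meas.py 4 224 257
```

```text
bl left [575.4 191.6] dev from axis deg -0.36 res 0.57
bl right [561.9  61.6] dev from axis deg 0.18 res 0.13
line in [574.7 164.6] dev from axis deg -0.04 res 0.25
line out [572.7 159.8] dev from axis deg -0.1 res 0.27
bl near [521.7 109.7] dev from axis deg 0.45 res 0.21
bl far [618.4 123.1] dev from axis deg 0.06 res 0.15
fence top far [647.7  38.2] dev from axis deg -0.02 res 0.2
ledge right [ 573.9 -115.7] dev from axis deg -0.14 res 0.19
```

>>> move_arm(steps="2.5 -0.1 0 0.014 7;2.5 -0.1 0 0 7;2.5 -0.1 -1.5 0 7;2.5 -0.1 -1.5 0 7;2.5 0 -1.5 0 7;1.5 0 -1.5 0 7;0 0 -1 0 7;0 0 -0.5 0 7;0 0 0 0 7;0 0 0 0 7")

```text
clock: 8.82
tool_pos: [0.5009, 0.1023, 0.0585]
tcp_rot: [[-0.999, 0.037, -0.001], [0.037, 0.999, 0.0], [0.001, 0.0, -1.0]]
contact_force: [0.2, 0.8, 0.4]
width: 0.747
```

```bash
python3 st.py
```

```text
t 8.82 pos [500.9 102.3  58.5] rot 496.4 122.3 tipz 47.5 yaw y 87.87 tilt [-0.001  0.    -1.   ] F [0.22 0.84 0.39] w 70.2
```

>>> move_arm(steps="0 0 -0.3 0 7;0 0 -0.2 0 7;0 0 0 -0.003 7;0.4 -0.02 0 0 7;0.4 -0.02 0 0 7;0.4 -0.02 0 0 7;0.3 -0.01 0 0 7;0.3 -0.01 0 0 7;0 0 0 0 7;0 0 0 0 7")

```text
clock: 9.65
tool_pos: [0.5198, 0.1014, 0.0534]
tcp_rot: [[-0.999, 0.04, 0.0], [0.04, 0.999, 0.0], [-0.0, 0.0, -1.0]]
contact_force: [-0.7, -0.1, 0.9]
width: 0.741
```

```bash
python3 st.py; python3 snap.py 5
```

```text
t 9.65 pos [519.8 101.4  53.4] rot 515.3 122.2 tipz 42.4 yaw y 87.72 tilt [ 0.  0. -1.] F [-0.69 -0.12  0.89] w 69.7
```

View pics/scene5.png

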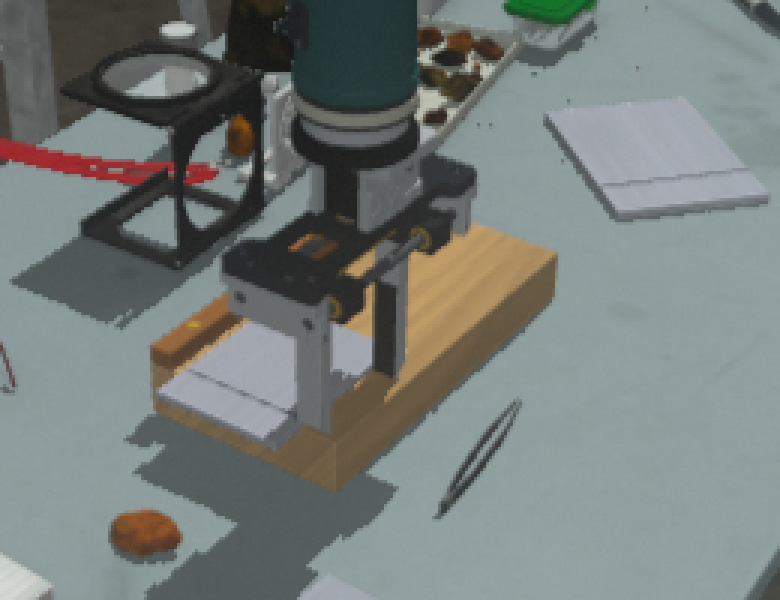

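View pics/top5.png

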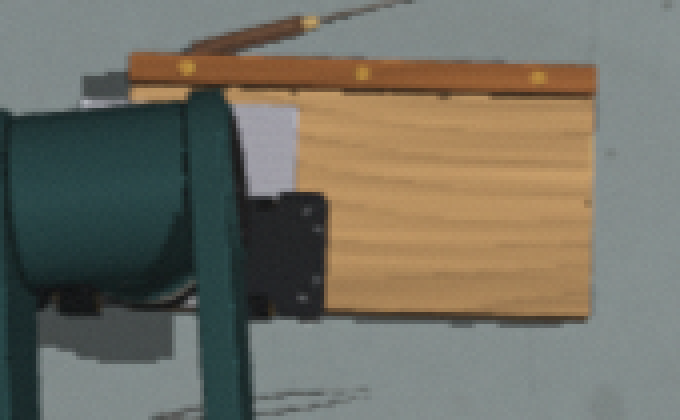

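Both fingers are at the near edge and the blank has begun to move. I go on pushing with a slight leftward drift.

>>> move_arm(steps="0.2 0.02 0 0 7;0.2 0.02 0 0 7;0.2 0.02 0 0 7;0.2 0.02 0 0 7;0 0 0 0 7;0 0 0 0 7")

```text
clock: 10.25
tool_pos: [0.528, 0.1023, 0.0535]
tcp_rot: [[-0.999, 0.04, 0.001], [0.04, 0.999, 0.0], [-0.001, 0.0, -1.0]]
contact_force: [1.5, -0.5, -0.4]
width: 0.746
```

```bash
python3 st.py; python3 snap.py 6
```

```text
t 10.25 pos [528.  102.3  53.5] rot 523.4 123.4 tipz 42.5 yaw y 87.72 tilt [ 0.001  0.    -1.   ] F [ 1.52 -0.5  -0.44] w 70.1
```

View pics/top6.png

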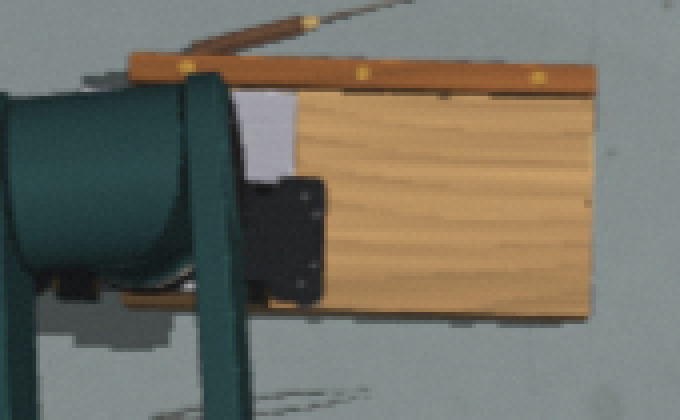

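View pics/scene6.png

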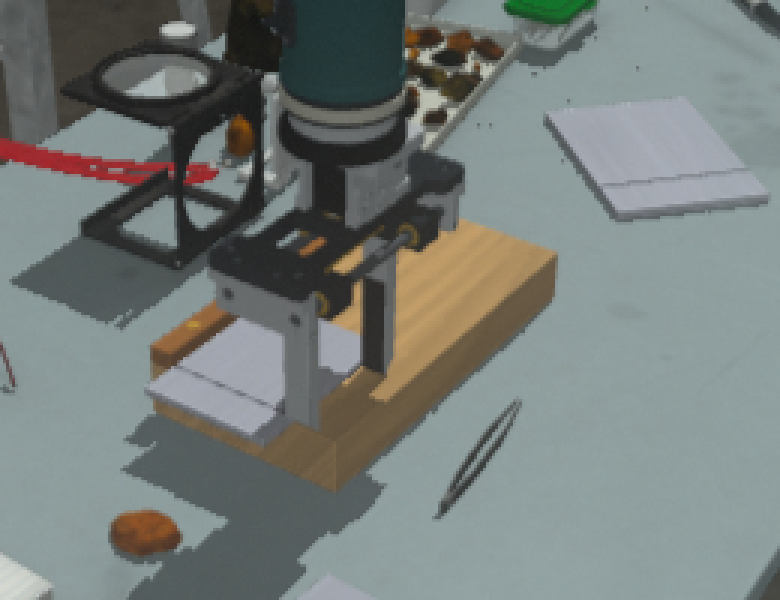

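The blank is now within a few mm of the fence. I close the gap in 1 mm steps, watching the force.

>>> move_arm(steps="0.1 0.01 0 0 7;0 0 0 0 7;0 0 0 0 7")

```text
clock: 10.6
tool_pos: [0.5283, 0.1023, 0.0536]
tcp_rot: [[-0.999, 0.04, -0.0], [0.04, 0.999, 0.0], [0.0, 0.0, -1.0]]
contact_force: [-0.9, -0.5, -0.1]
width: 0.748
```

>>> move_arm(steps="0.1 0 0 0 7;0 0 0 0 7;0 0 0 0 7")

```text
clock: 10.85
tool_pos: [0.5294, 0.1024, 0.0536]
tcp_rot: [[-0.999, 0.04, -0.0], [0.04, 0.999, 0.0], [0.0, 0.0, -1.0]]
contact_force: [-2.5, 0.6, 2.1]
width: 0.747
```

>>> move_arm(steps="0.1 0 0 0 7;0 0 0 0 7;0 0 0 0 7")

```text
clock: 11.1
tool_pos: [0.5304, 0.1024, 0.0536]
tcp_rot: [[-0.999, 0.04, -0.0], [0.04, 0.999, 0.0], [0.0, 0.0, -1.0]]
contact_force: [-2.5, 0.3, 1.5]
width: 0.743
```

>>> move_arm(steps="0.1 0 0 0 7;0 0 0 0 7;0 0 0 0 7")

```text
clock: 11.35
tool_pos: [0.5305, 0.1024, 0.0535]
tcp_rot: [[-0.999, 0.04, -0.002], [0.04, 0.999, 0.0], [0.002, -0.0, -1.0]]
contact_force: [-5.6, 0.1, 3.1]
width: 0.739
```

>>> move_arm(steps="0.05 0 0 0 7;0 0 0 0 7;0 0 0 0 7")

```text
clock: 11.6
tool_pos: [0.5305, 0.1024, 0.0535]
tcp_rot: [[-0.999, 0.04, -0.004], [0.04, 0.999, -0.0], [0.004, -0.0, -1.0]]
contact_force: [-6.6, 0.1, 4.8]
width: 0.744
```

```bash
python3 st.py; python3 snap.py 7
```

```text
t 11.6 pos [530.5 102.4  53.5] rot 526.0 123.6 tipz 42.5 yaw y 87.73 tilt [-0.004 -0.    -1.   ] F [-6.58  0.07  4.8 ] w 69.9
```

View pics/scene7.png

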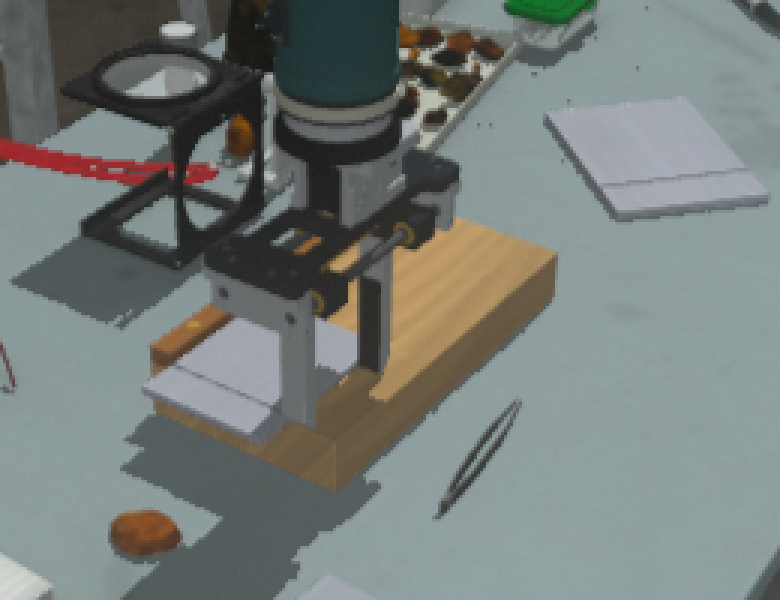

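The position has stopped and the force is rising, so the blank is against the fence. I back off and check.

>>> move_arm(steps="-0.3 0 0 0 7;-1 0 0 0 7;-2 0 0 0 7;-2 0 2 0 7;-3 0 2 0 7;-3 0 2 0 7;-3 0 0 0 7;-3 0 0 0 7;0 0 0 0 7;0 0 0 0 7")

```text
clock: 12.53
tool_pos: [0.3585, 0.1024, 0.1136]
tcp_rot: [[-0.999, 0.039, 0.003], [0.039, 0.999, 0.0], [-0.003, 0.0, -1.0]]
contact_force: [1.1, 0.6, 0.2]
width: 0.745
```

```bash
python3 st.py; python3 snap.py 8; python3 meas.py 8 222 254
```

```text
t 12.53 pos [358.5 102.4 113.6] rot 354.1 116.7 tipz 102.6 yaw y 87.75 tilt [ 0.003  0.    -1.   ] F [1.13 0.56 0.23] w 70.0
bl left [578.  193.2] dev from axis deg 0.0 res 0.38
bl right [579.5  63. ] dev from axis deg 0.01 res 0.14
line in [577.6 165.8] dev from axis deg 0.1 res 0.22
line out [578.9 161.1] dev from axis deg 0.34 res 0.23
bl near [533.7 115.2] dev from axis deg 0.12 res 0.15
bl far [631.9 117.2] dev from axis deg 0.62 res 0.22
fence top far [647.7  38.2] dev from axis deg -0.04 res 0.19
ledge right [ 581.1 -115.7] dev from axis deg -0.14 res 0.16
```

View pics/top8.png

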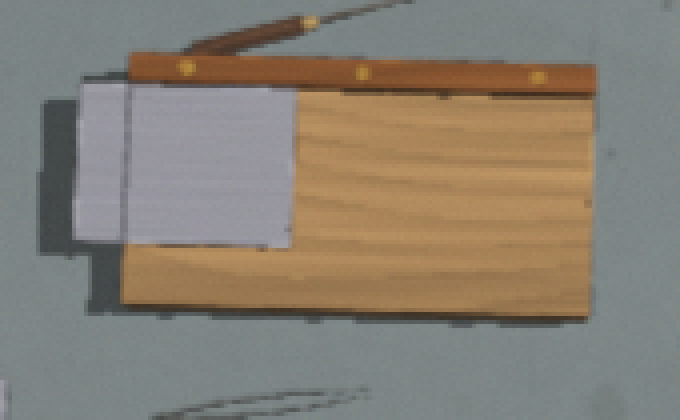

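View pics/scene8.png

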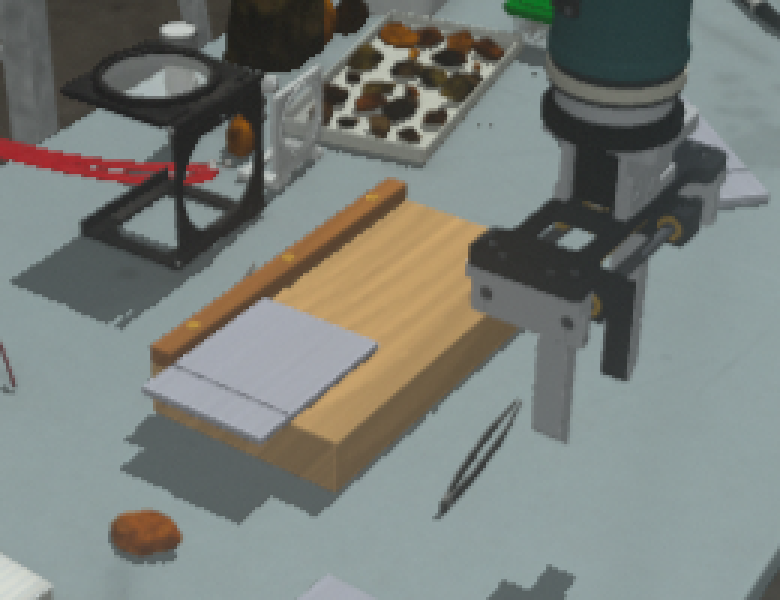

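The line lies on the ledge's end edge (163.4 mm against 164). The long side is on the fence, parallel to within about 0.1° by the near edge. Bystanders haven't moved. I hand it in.

```bash
python3 -c "
from bench import robot
print(robot.sign_off())"
```

```text
the job is handed in; nothing more can be done
None
```

I pushed the blank about 120 mm along the ledge with two spread fingertips against its right end. I then pushed it about 12 mm onto the fence from the near side, stopping when it no longer moved and the force reached about 7 N. After that I backed the gripper clear and handed the job in; sign-off gave no verdict.

**Last checks from the top view:**
- **Scribed line:** about 0.6 mm short of the plane of the ledge's left-hand end (limit 6 mm).
- **Fence side:** the near edge puts the long side within about 0.5 mm of the fence face, parallel to within about 0.1° (limit 5 mm at each corner).
- **One reading disagreed:** the blank's far edge came out about 2 mm past the fence face and 0.6° off. The fence's brown edge makes that edge hard to pick out, so I relied on the near edge and the contact stop.
- **Flatness and bystanders:** by eye, the blank lies flat, and the file, tweezers and amber look unmoved. I did not measure these.

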